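# Snap the axle clip home with the fork tool

### The job

Take the fork tool from its rest and use it to push the steel spring clip along the jig's ledge, sideways into the groove under the head of the stub axle, until it snaps fully home. The axle's slide gives way before it takes the load, so go by feel, but never press harder than 22 N, and do not touch the clip with the gripper. Then lay the fork back down in its rest, let go, and leave everything else on the bench where it is.

Things in the scene. Friction and masses are not known exactly. Their poses are not given: they have to be found in the camera images.
- jig: Fixed assembly jig: steel base plate 170 x 110 mm with two aluminium ledge rails. Origin at bench level midway between the rails; x: the way the clip is pushed, within 0.3 rad of straight away from the robot; z up. The flat ledge (tops of the rails) is 60 mm above the origin, x = -44 to +80 mm, 42 mm wide overall, with a 19 mm slot down the middle (y = 0) where the axle stands.
- axle_groove (a point): Axis of the stub axle at ledge height. Upright steel pin: groove 16 mm in diameter and 11.5 mm high above the ledge, then a head 26 mm across and 8 mm thick. It rides on a slide along the jig's x: pushed, it first runs freely (about 2 N) through its end play, of which 5 to 45 mm may be left, then meets a stop with a rubber buffer of about 5 N/mm.
- clip: Loose steel spring clip, U-shaped, 34 wide, 29.5 long, 8 mm thick, flat on the ledge, mouth towards the axle (its +x; jaw tips 11 mm ahead of the origin). Origin on the underside at the centre of its eye, where the axle's axis lies when it is home. Starts up to 4 mm off the ledge's middle line and up to 0.12 rad askew.
- clip_back (a point): Middle of the flat rear face of the clip's back, 18.5 mm behind the clip's origin, 4 mm above the ledge; the face is 34 mm wide and 8 mm high. The clip's mouth is 11.5 mm wide and must spring open to 16 mm to pass over the groove: that takes a push of about 10 to 15 N here, then it snaps over by itself.
- fork: Fork tool, 164 mm long, about 130 g: square wooden handle 70 x 22 x 22 mm, then a 5 mm thick steel blade with a cross-bar and two short prongs at its end. Origin at the centre of the handle; x along the tool towards the prongs, z up. Centre of mass about 21 mm ahead of the origin. It lies level in its rest, the origin 41 mm above the bench.
- fork_tip (a point): Middle of the flat front face of the fork's cross-bar, on the tool's axis 122 mm ahead of its origin: the face that pushes the clip's back. The cross-bar is 46 mm wide and 12 mm high (6 mm either side of the axis). A prong at each end stands 7 mm further ahead; the 38 mm gap between them straddles the clip's back with 2 mm to spare each side.
- rest: Fixed grey rest of the fork: base 80 x 60 x 8 mm, two saddles 8 mm thick at x = -27 and +27 mm. Origin at bench level under its centre, x along the tool's axis, z up. Saddle floors are 30 mm, tops of their side walls 42 mm above the bench; the walls stand 28 mm apart. With the tool in place its origin is 41 mm above this one. The handle is free for fingers between the saddles.
- gauge: Round brass pressure gauge with a short stem, 48 mm across, lying on the bench; not part of the job.
- coupling: Stepped brass hose coupling, 34 mm across and 34 mm high; not part of the job.
- wrench: Open wrench lying on the bench; not part of the job.
- driver: Screwdriver lying on the bench; not part of the job.
- grease: White grease jar, 60 mm across and 70 mm high; not part of the job.
- spare_wheel: Small black rubber wheel, 110 mm across and 28 mm thick; not part of the job.
Things that resemble listed ones, but are neither listed nor needed, are in the scene too. There is more than one size of the clip; the job needs the smaller.

How it is judged:
On the way, in this order (a step that is already met when the one before it is completed fails the run):
1. the fork tool is lifted out of its rest (z of fork in the frame of rest above 0.06 m and contact force between the fingers and fork above 1 N), for 0.2 s.
2. the clip is pushed fully home in the groove with the fork (horizontal distance between clip and axle_groove below 0.0025 m and z of clip in the frame of jig between 0.056 and 0.066 m and distance between fork_tip and clip below 0.04 m), for 0.1 s.
At the end, for the whole second after the job is handed in: The clip is in the groove: eye within 2.5 mm of the axle's axis, origin 56 to 66 mm above the jig's, tilt under 0.2 rad. The fork lies released and still in its rest: origin within 10 mm of the rest's in plan and 36 to 46 mm above it, aligned within 0.15 rad (horizontal distance between clip and axle_groove below 0.0025 m and z of clip in the frame of jig between 0.056 and 0.066 m and angle between clip's own z axis and vertical below 0.2 rad and horizontal distance between fork and rest below 0.01 m and z of fork in the frame of rest between 0.036 and 0.046 m and angle between the x axis of fork and the x axis of rest, either way round below 0.15 rad and linear speed of each of fork, clip below 0.02 m/s); the robot touches nothing.
It fails at once if the fork presses on the clip with more than 22 N (contact force between fork and clip above 22 N).
It fails at once if the fork presses on the jig or axle with more than 22 N (contact force between fork and jig above 22 N).
It fails at once if the robot itself touches the clip (contact force between any of the fingers, the arm and clip above 0.5 N).
It fails at once if something else on the bench is moved by more than 25 mm (distance of any of gauge, coupling, wrench, driver, grease, spare_wheel from where it was at the start of the episode above 0.025 m).
It also fails if it takes over 58 s, if anything falls off the work surface, if the arm or the gripper's body presses on something with over 40 N, if the wrist force passes 120 N, or if a joint passes its speed limit or range.

### The arm

A 7-joint arm with a two-finger parallel gripper is mounted at the origin on the work surface. World frame = base frame: x ahead of the robot, y to its left, z up, the work surface at z = 0. Lengths are in m, angles in rad, forces in N, time in s.
With the tool pointing down it reaches from about 0.4 to 0.85 m from the base axis. Payload 10.4 kg.
Tool frame: the origin (TCP) lies on the mounting face of the last link; the fingertips stand 173 mm ahead of it and the grasp point (between the pads) lies 155 mm ahead of it (manip.tip_extent is the distance from the TCP to the fingertips, in m); z points along the fingers, y is the line along which they close (so a half turn about z gives the same grasp; the last joint's range is limited). The gripper opens to 85 mm and grips with 20 to 120 N. Pads are 22 mm wide; open, the fingers measure 114 mm over their backs; the gripper's body (76 mm by 85 mm) begins 54 mm behind the grasp point. The pads swing forward as they close: fully open they stand 13 mm farther back than shut.
Start: joints at [1.213, 0.332, -0.065, 1.46, 0.022, 1.35, -0.088], TCP at [0.205, -0.59, 0.405] pointing down, gripper open.
Joint ranges: [-2.6, 2.6], [-0.5, 2.12], [-1.47, 1.34], [0.16, 2.42], [-1.27, 4.41], [0.06, 2.06], [-2.6, 2.6]. Speed limits (rad/s): [2.22, 2.22, 2.79, 2.79, 3.14, 3.14, 3.14].

### API

Orientations are given as a unit quaternion [x, y, z, w].
In Python, from workcell import manip gives the robot as it stands.
- The arm moves only by the tool move_arm, never from a script. Its argument "plan" is one flat list of numbers, 7 for each row, row after row: the turn, a rotation vector about the tool's x, y, z in rad, then the shift along the tool's x, y, z in m, then the finger opening in m, from 0 to 0.0854. In form: [ax, ay, az, dx, dy, dz, gripper, ax, ay, az, dx, dy, dz, gripper, ...]. A call has 1 to 12 rows; each row is the pose to reach, as a shift and turn from the pose commanded when the call began, along the tool's axes at that moment; what a row does not reach only later rows make up. A row lasts 1/8 s, in which the tool goes at most 62.5 mm and 10.7 degrees, less where a joint would pass 70% of its speed; a pose out of reach is approached as far as the arm can. A call with a gripper value outside its range is refused whole. The fingers move at their own pace and stop on an object; "squeeze" is the grip in N (left out, the last holds). Time passes only in rows, so rows that repeat a pose let the fingers close. It gives the time, the measured TCP pose, the force, the opening and the grip force at its end, in the units of the state.
- manip.get_obs(): the state, without advancing time (a new reading comes with each control period).
- manip.camera(name): name is "scene" or "top" or "wrist"; returns a dict with "color" (400x640x3 uint8, red, green, blue), "fx", "fy", "cx", "cy" (pixels), "cam_to_world" (4x4, takes a point from camera to world coordinates); the wrist camera has in their place "mount" (4x4, takes a point from camera to tool coordinates, whose origin is the TCP and whose axes are the flange's). Camera axes: x right, y down, z forward; pixel columns grow to the right and rows downward; lengths in m; the calibration is good to about 2 mm. The wrist camera is an equidistant fisheye: a pixel r from the principal point sees the ray r / f radians off the axis. A picture is of the moment at which its call begins: read the wrist's pose just before it. There is no depth.
- manip.hand_in(): hands the job in; it is judged then, once.
Trained networks look in a picture, given as the dict that the camera call returned (one of the last four; its "shot" number tells which), for a name from the list of things; names that differ only in an ending like _2 or _b are one class to them, and where a whole thing is asked for, a point or a joint stands for the part that bears it (a point fixed in the world has none). Each returns a list of dicts, best first, with "conf" (0 to 1); they miss things now and then, are a little off and sometimes report something else, mostly with a low value. They report only what shows in the picture. A call takes as long as a camera call. They do not tell look-alikes from the thing itself.
- manip.look_for(picture, label): "position" ([x, y, z] in m, in the coordinates of the camera as it stood for that picture, good to about 4 mm: the middle of the surface that is visible of it).
- manip.silhouettes(picture, label): "pixels" (400x640 bool, what is visible of it).
- manip.tip_of(picture, label): "position" ([x, y, z] in m, in the coordinates of the camera as it stood for that picture, good to about 4 mm: a listed point, or the origin of a listed thing).
The state is a dict: "clock": time; "joint_pos": joint angles; "joint_velocities": joint speeds; "tau": joint torques, N m; "position": TCP position; "ee_rot": TCP orientation; "ft_force": force on the tool from outside, world axes, zero at the start; "torque": the same for the moment, N m; "grip_width": opening from 0.0 (shut) to 1.0 (fully open); "grasp_force": force on a finger pad.
Only numpy, scipy, OpenCV 4.12 (cv2) and the standard library are available. Lean on these libraries where they do the work, as an engineer would, in place of code of your own. Each camera call takes 0.05 s, during which the arm holds its last target. There are 200 camera calls.

## Working session

There is one attempt and no reset: what is moved stays moved. The work goes in short steps, Python scripts to look and compute and a tool call to move; the robot and the scene stay as the last step left them, time stands still between calls to the robot, and variables do not carry over. Pictures are saved under pics/ and viewed, at most 10 in all, crops included, and the job is handed in when it is done.

Besides the shell and the picture viewer there is one more tool, called after ">>>" as name(argument=value, ...), one argument or row to a line, values as JSON. move_arm: Moves the arm, as the interface text tells. Its arguments: {"type":"object","properties":{"plan":{"type":"array","items":{"type":"number"}},"squeeze":{"type":"number"}},"required":["plan"]}

```bash
ls; mkdir -p pics; cat > h.py <<'E'
import numpy as np, cv2
from scipy.spatial.transform import Rotation as R
from workcell import manip
def save(p,n): cv2.imwrite('pics/'+n,p['color'][:,:,::-1])
def T(p,obs=None):
    if 'cam_to_world' in p: return np.array(p['cam_to_world'])
    M=np.eye(4);M[:3,:3]=R.from_quat(obs['ee_rot']).as_matrix();M[:3,3]=obs['position']
    return M@np.array(p['mount'])
def w(Tm,v): return (Tm[:3,:3]@np.array(v)+Tm[:3,3])
def ray(p,Tm,u,v,z):
    d=np.array([(u-p['cx'])/p['fx'],(v-p['cy'])/p['fy']])
    if 'mount' in p:
        r=np.hypot(*d); k=np.sin(r)/r if r>1e-9 else 1; c=np.array([d[0]*k,d[1]*k,np.cos(r)])
    else: c=np.array([d[0],d[1],1.])
    g=Tm[:3,:3]@c; return Tm[:3,3]+g*(z-Tm[2,3])/g[2]
E
python3 - <<'E'
from h import *
o=manip.get_obs();print({k:np.round(v,3) for k,v in o.items()})
for n in ['scene','top']:
    p=manip.camera(n);save(p,n+'.png');t=T(p);print(n,np.round(t,3).tolist())
    for l in ['jig','axle_groove','clip','clip_back','fork','fork_tip','rest']:
        for f in ['tip_of']:
            print(l,[(round(d['conf'],2),np.round(w(t,d['position']),3).tolist()) for d in getattr(manip,f)(p,l)][:4])
E
```

```text
pics
{'clock': np.float64(0.0), 'joint_pos': array([ 1.213,  0.333, -0.065,  1.461,  0.022,  1.35 , -0.088]), 'joint_velocities': array([-0.002,  0.   , -0.   ,  0.001, -0.   ,  0.   ,  0.   ]), 'tau': array([-1.0000e-03, -6.2546e+01,  4.9000e-02, -3.9161e+01,  1.6000e-02,
        1.0000e-02, -0.0000e+00]), 'position': array([ 0.205, -0.59 ,  0.404]), 'ee_rot': array([ 0.986,  0.167, -0.   , -0.001]), 'ft_force': array([-0.15 , -0.417, -0.321]), 'torque': array([-0.044,  0.012, -0.027]), 'grasp_force': np.float64(0.0), 'grip_width': np.float64(1.0)}
scene [[-0.793, 0.371, -0.483, 1.03], [0.609, 0.502, -0.614, 0.569], [0.015, -0.781, -0.624, 0.589], [0.0, 0.0, 0.0, 1.0]]
jig [(0.64, [0.587, 0.15, 0.002])]
axle_groove [(0.63, [0.627, 0.136, 0.063]), (0.59, [0.547, 0.154, 0.063])]
clip [(0.64, [0.564, 0.152, 0.059]), (0.55, [0.55, 0.285, 0.0])]
clip_back [(0.66, [0.555, 0.308, 0.005]), (0.59, [0.547, 0.157, 0.065]), (0.57, [0.584, 0.153, -0.001])]
fork [(0.83, [0.595, -0.172, 0.041]), (0.73, [0.6, -0.17, 0.002])]
fork_tip [(0.97, [0.705, -0.118, 0.043]), (0.67, [0.546, 0.155, 0.064])]
rest [(0.93, [0.599, -0.17, 0.004])]
top [[-0.023, -0.984, 0.176, 0.441], [-0.999, 0.028, 0.026, 0.012], [-0.031, -0.176, -0.984, 1.134], [0.0, 0.0, 0.0, 1.0]]
jig [(0.98, [0.584, 0.149, 0.002]), (0.55, [0.704, -0.119, 0.044])]
axle_groove [(0.46, [0.623, 0.139, 0.062]), (0.18, [0.717, 0.011, 0.002])]
clip [(0.59, [0.563, 0.152, 0.06]), (0.55, [0.547, 0.283, 0.001])]
clip_back [(0.66, [0.547, 0.156, 0.064]), (0.5, [0.557, 0.308, 0.007])]
fork [(0.62, [0.592, -0.171, 0.043])]
fork_tip [(0.64, [0.706, -0.116, 0.041])]
rest [(0.57, [0.598, -0.172, 0.001])]
```

View pics/scene.png

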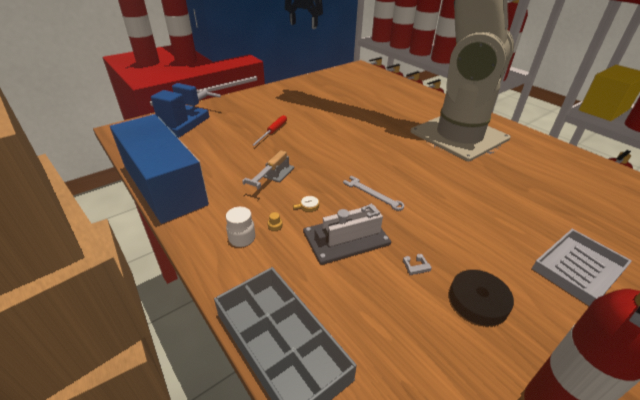

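View pics/top.png

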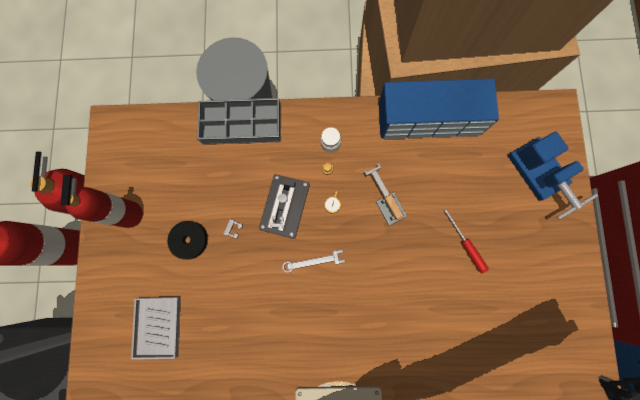

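The scene shows one clip on the jig's ledge and a larger loose clip on the bench. Here is what could be mistaken for what:
- **Clip:** on the jig ledge (top ~278,218; scene ~325,234), or the larger loose one on the bench (top 232,228; scene 417,262). I choose the one on the ledge.
- **Fork:** in its rest (top 385,190), or the wrench (315,262) or driver (467,240). I choose the one with the wooden handle in the grey rest.

First I'll move above the fork.

```bash
cat >> h.py <<'E'
def Rt(yaw,pitch=0): # nose-down pitch positive
    return R.from_euler('z',yaw)*R.from_euler('y',pitch)*R.from_euler('x',np.pi)
def row(pos,Rot,obs=None):
    o=obs or manip.get_obs(); C=R.from_quat(o['ee_rot'])
    return np.round(np.r_[(C.inv()*Rot).as_rotvec(),C.inv().apply(np.array(pos)-o['position'])],4).tolist()
def grasp(g,yaw,pitch=0): # tcp pos for grasp point g
    return np.array(g)-0.155*Rt(yaw,pitch).apply([0,0,1])
E
python3 - <<'E'
from h import *
print(row([0.575,-0.18,0.36],Rt(0.449)))
p=manip.camera('top');c=p['color']
a=cv2.resize(c[160:250,215:325],None,fx=5,fy=5,interpolation=2);b=cv2.resize(c[155:230,355:415],None,fx=5,fy=5,interpolation=2)
b=cv2.copyMakeBorder(b,0,450-375,0,0,0);im=np.hstack([a[:, :500],b]);cv2.imwrite('pics/crop.png',im[:,:,::-1])
E
```

```text
[0.0, -0.0, -0.1142, 0.4839, -0.2661, 0.0447]
```

View pics/crop.png

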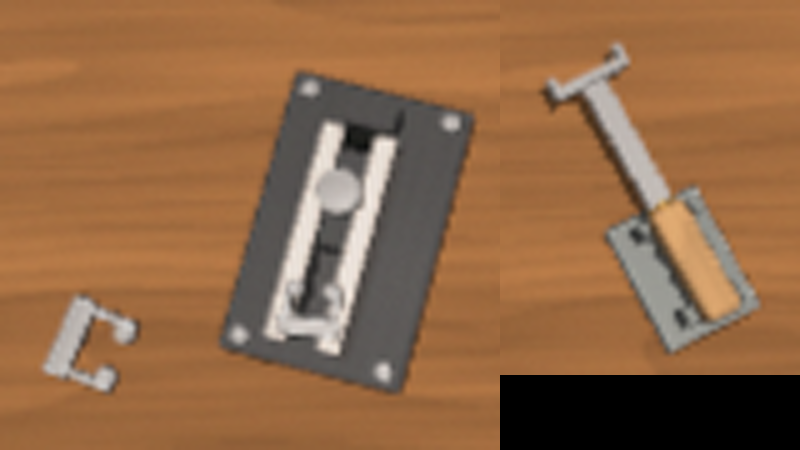

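The crop shows the smaller clip on the ledge at crop (315,310), with its mouth towards the axle head at (338,190). The loose clip at (90,345) is larger. The fork is in its rest, prongs at upper left. The choices hold, so I'll move.

>>> move_arm(
  plan=[0,0,-0.114,0.484,-0.266,0.045,0.085,0,0,-0.114,0.484,-0.266,0.045,0.085,0,0,-0.114,0.484,-0.266,0.045,0.085,0,0,-0.114,0.484,-0.266,0.045,0.085,0,0,-0.114,0.484,-0.266,0.045,0.085,0,0,-0.114,0.484,-0.266,0.045,0.085,0,0,-0.114,0.484,-0.266,0.045,0.085,0,0,-0.114,0.484,-0.266,0.045,0.085,0,0,-0.114,0.484,-0.266,0.045,0.085,0,0,-0.114,0.484,-0.266,0.045,0.085,0,0,-0.114,0.484,-0.266,0.045,0.085,0,0,-0.114,0.484,-0.266,0.045,0.085],
  squeeze=80,
)

```text
clock: 2.35
position: [0.5745, -0.1815, 0.3599]
ee_rot: [0.975, 0.221, -0.0, 0.0]
ft_force: [1.2, -0.1, 0.4]
grip_width: 0.995
grasp_force: 0.0
```

```bash
python3 - <<'E'
from h import *
o=manip.get_obs();p=manip.camera('wrist');save(p,'w1.png');t=T(p,o);print(o['position'],o['clock'],t.round(3).tolist(),p['fx'],p['cx'],p['cy'])
for l in ['fork','fork_tip','rest','jig','axle_groove','clip','clip_back']:
    print(l,[(round(d['conf'],2),np.round(w(t,d['position']),4).tolist()) for d in manip.tip_of(p,l)][:3])
E
```

```text
[ 0.5744671  -0.18154915  0.35985082] 2.35 [[0.431, -0.857, -0.283, 0.647], [-0.902, -0.409, -0.136, -0.147], [0.0, 0.314, -0.949, 0.329], [0.0, 0.0, 0.0, 1.0]] 309.70691628693146 325.6033728540204 201.97854754937492
fork [(0.82, [0.5981, -0.1707, 0.0385])]
fork_tip [(0.89, [0.7003, -0.125, 0.0401])]
rest [(0.89, [0.5976, -0.1711, -0.0003])]
jig [(0.89, [0.5852, 0.1438, 0.0015])]
axle_groove [(0.95, [0.6214, 0.1367, 0.0535])]
clip [(0.96, [0.5473, 0.2835, -0.0018]), (0.61, [0.5639, 0.1556, 0.061])]
clip_back [(0.86, [0.5581, 0.3068, 0.0088]), (0.84, [0.5475, 0.16, 0.0634])]
```

View pics/w1.png

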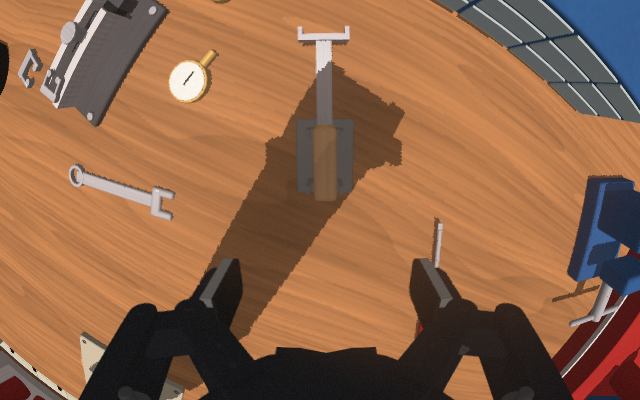

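The wrist picture shows the fork straight ahead: cross-bar front about (323,37), handle from (325,126) to (326,200). The jig is at the upper left, with the clip at (50,88) and the axle at (68,33).

```bash
python3 - <<'E'
from h import *
o=manip.get_obs();p=manip.camera('wrist');t=T(p,o)
f=ray(p,t,324,39,.047);a=ray(p,t,325,126,.052);b=ray(p,t,326,194,.052);print(f,a,b,(a+b)/2)
d=f-b;print(np.arctan2(d[1],d[0]),np.linalg.norm((f-a)[:2]),np.linalg.norm((a-b)[:2]))
s=[x for x in manip.silhouettes(p,'fork')][0]['pixels'];v,u=np.nonzero(s);print(u.min(),u.max(),v.min(),v.max())
for vv in (45,60,90,110,130,150,170,185,195): print(vv,u[v==vv].min(),u[v==vv].max())
for yaw in (.43,): print(row(grasp([.5960,-.171,.046],yaw),Rt(yaw)))
E
```

```text
[ 0.70020237 -0.11868689  0.047     ] [ 0.62858587 -0.15406792  0.052     ] [ 0.57191148 -0.18229242  0.052     ] [ 0.60024868 -0.16818017  0.052     ]
0.46027515530559354 0.07987953131528464 0.06331358605565804
299 351 27 201
45 317 332
60 318 332
90 318 332
110 318 332
130 315 336
150 314 337
170 316 336
185 316 337
195 315 337
[0.0001, -0.0, 0.0188, 0.0228, 0.0009, 0.1588]
```

>>> move_arm(
  plan=[0,0,-0.01,0.026,-0.0005,0.05,0.085,0,0,-0.01,0.026,-0.0005,0.1,0.085,0,0,-0.01,0.026,-0.0005,0.135,0.07,0,0,-0.01,0.026,-0.0005,0.159,0.06,0,0,-0.01,0.026,-0.0005,0.159,0.04,0,0,-0.01,0.026,-0.0005,0.159,0.01,0,0,-0.01,0.026,-0.0005,0.159,0.01,0,0,-0.01,0.026,-0.0005,0.159,0.01,0,0,-0.01,0.026,-0.0005,0.159,0.01,0,0,-0.01,0.026,-0.0005,0.159,0.01],
  squeeze=100,
)

```text
clock: 4.1
position: [0.5989, -0.1684, 0.2024]
ee_rot: [0.974, 0.227, 0.001, 0.001]
ft_force: [-1.4, 0.7, 7.2]
grip_width: 0.232
grasp_force: 98.4
```

>>> move_arm(
  plan=[0,0,0,0,0,-0.02,0.01,0,0,0,0,0,-0.05,0.01,0,0,0,0,0,-0.09,0.01,0,0,0,0,0,-0.12,0.01,0,0,0,0,0,-0.12,0.01,0,0,0,0,0,-0.12,0.01],
)

```text
clock: 4.85
position: [0.598, -0.1683, 0.3207]
ee_rot: [0.974, 0.227, -0.0, 0.0]
ft_force: [-0.4, 0.4, -1.0]
grip_width: 0.238
grasp_force: 97.9
```

```bash
python3 - <<'E'
from h import *
o=manip.get_obs();C=R.from_quat(o['ee_rot'])
p=manip.camera('wrist');save(p,'w2.png');t=T(p,o);print(o['position'],o['ft_force'],C.as_matrix().round(3).tolist())
def intool(x): return C.inv().apply(x-o['position']).round(4)
for l in ['fork','fork_tip']:
    for d in manip.tip_of(p,l): print(l,d['conf'],w(t,d['position']),intool(w(t,d['position'])))
s=manip.silhouettes(p,'fork')[0]['pixels'];v,u=np.nonzero(s)
for vv in range(v.min(),v.max(),6): print(vv,u[v==vv].min(),u[v==vv].max())
q=manip.camera('scene');
for l in ['fork','fork_tip']:
    for d in manip.tip_of(q,l): print(l,d['conf'],intool(w(T(q),d['position'])))
E
```

```text
[ 0.59801048 -0.16829814  0.32071398] [-0.44331987  0.39818751 -1.04657804] [[0.897, 0.443, -0.0], [0.443, -0.897, -0.0], [-0.0, 0.0, -1.0]]
fork 0.72 [0.45141861 0.0587794  0.005254  ] [-0.0308 -0.2685  0.3155]
fork_tip 0.94 [ 0.70129848 -0.12125194  0.16126226] [0.1135 0.0035 0.1594]
0 269 382
6 269 383
12 269 383
18 270 383
24 270 383
30 271 382
36 307 343
42 308 343
48 308 342
54 309 342
60 309 342
66 309 342
72 309 343
78 309 343
84 309 343
90 310 343
96 309 343
102 309 342
108 309 342
114 309 342
120 309 342
126 309 342
132 309 342
138 310 342
144 309 342
150 309 341
156 310 341
162 311 341
168 310 341
174 310 341
180 310 341
186 310 341
192 310 341
198 309 342
204 309 341
210 306 344
216 304 347
222 303 349
228 301 350
234 301 350
240 301 350
246 301 350
252 302 350
258 302 349
264 304 347
270 304 347
276 304 347
282 304 347
288 304 347
294 304 347
300 305 346
306 305 346
312 305 346
318 305 346
324 305 346
330 305 346
336 305 346
342 309 341
fork 0.67 [-0.0059 -0.0003  0.1619]
fork_tip 0.72 [0.1155 0.0023 0.1598]
fork_tip 0.31 [-0.003   0.0002  0.1626]
```

View pics/w2.png

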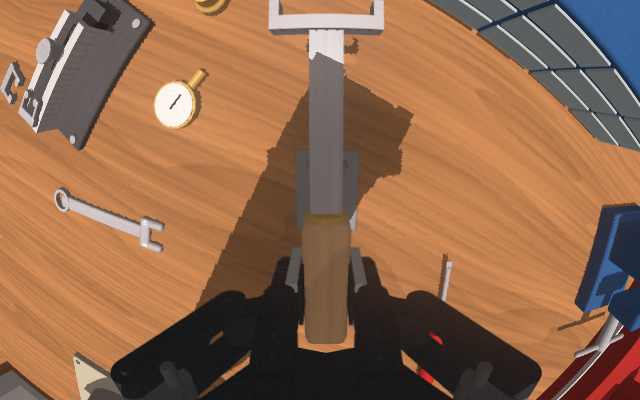

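The fork is held straight and level, cross-bar front edge at about row 14, axis at column 326. Next I'll move to a viewpoint beside the jig, with the jig left of the fork in the picture.

```bash
python3 - <<'E'
from h import *
o=manip.get_obs();print(row([.481,.085,.40],Rt(-.29)))
p=manip.camera('wrist');M=np.array(p['mount'])
for a,b,z in((326,14,.154),(269,14,.154),(383,14,.154),(326,35,.154),(326,31,.166),(326,342,.149),(326,213,.149)):print(a,b,ray(p,M,a,b,z).round(4))
E
```

```text
[-0.0003, 0.0008, 0.7489, 0.007, -0.2791, -0.0797]
326 14 [0.1167 0.0004 0.154 ]
269 14 [ 0.1176 -0.0221  0.154 ]
383 14 [0.1176 0.023  0.154 ]
326 35 [0.1078 0.0004 0.154 ]
326 31 [0.1123 0.0004 0.166 ]
326 342 [-0.0353  0.0003  0.149 ]
326 213 [0.0362 0.0004 0.149 ]
```

>>> move_arm(
  plan=[0,0,0.15,0.001,-0.056,-0.04,0.01,0,0,0.3,0.003,-0.112,-0.08,0.01,0,0,0.45,0.004,-0.168,-0.08,0.01,0,0,0.6,0.006,-0.22,-0.08,0.01,0,0,0.749,0.007,-0.26,-0.08,0.01,0,0,0.749,0.007,-0.279,-0.08,0.01,0,0,0.749,0.007,-0.279,-0.08,0.01,0,0,0.749,0.007,-0.279,-0.08,0.01],
)

```text
clock: 6.25
position: [0.4817, 0.0833, 0.4005]
ee_rot: [0.989, -0.145, -0.0, 0.0]
ft_force: [0.3, 0.3, -1.3]
grip_width: 0.239
grasp_force: 98.0
```

```bash
python3 - <<'E'
from h import *
o=manip.get_obs();C=R.from_quat(o['ee_rot'])
p=manip.camera('wrist');cv2.imwrite('pics/w3.png',cv2.resize(p['color'][0:240,60:380],None,fx=2.5,fy=2.5,interpolation=2)[:,:,::-1]);t=T(p,o);print(o['position'],o['ft_force'])
for l in ['clip','clip_back','axle_groove','jig','fork_tip']:
    for d in manip.tip_of(p,l)[:3]: print(l,round(d['conf'],2),w(t,d['position']).round(4))
E
```

```text
[0.48169327 0.08331717 0.40053899] [ 0.3373974   0.33633135 -1.33253532]
clip 0.83 [ 0.5456  0.2843 -0.0016]
clip 0.55 [0.5675 0.155  0.0626]
clip_back 0.93 [0.5449 0.1628 0.0653]
clip_back 0.74 [0.556  0.3086 0.0048]
clip_back 0.49 [0.608  0.0008 0.0029]
axle_groove 0.79 [0.6219 0.1358 0.0562]
jig 0.6 [0.5827 0.1449 0.0032]
fork_tip 0.79 [0.5911 0.0392 0.2392]
```

View pics/w3.png

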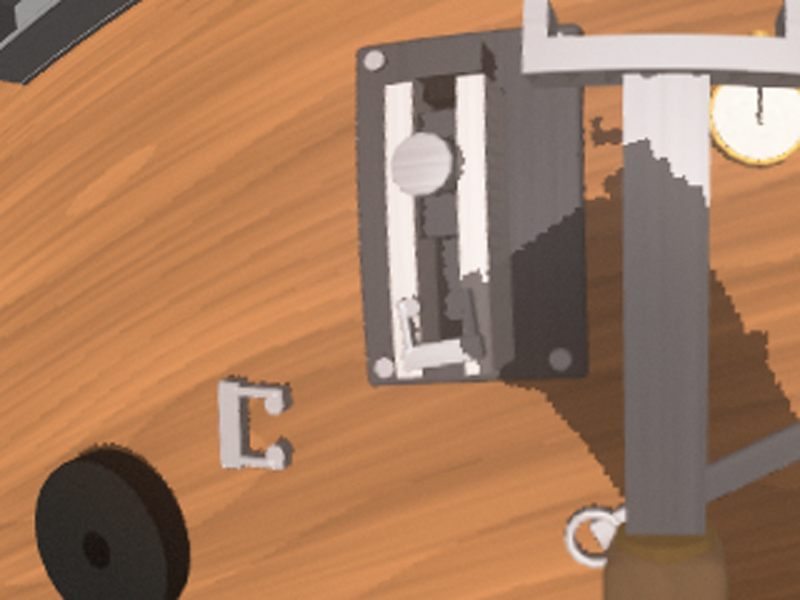

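The crop shows the jig ledge with the axle head at (421,163). The clip's back runs from (403,376) to about (478,362), slightly askew, with its right part shaded. The fork is at the right.

```bash
python3 - <<'E'
from h import *
o=manip.get_obs();p=manip.camera('wrist');t=T(p,o)
P=lambda u,v,z:ray(p,t,60+u/2.5,v/2.5,z)
yaw=lambda a,b:np.arctan2(*(b-a)[[1,0]])
L0,L1=P(397,377,.06),P(385,85,.06);R0,R1=P(480,375,.06),P(486,75,.06)
print('ledge',L0,L1,R0,R1,yaw(L0,L1),yaw(R0,R1),'len',np.linalg.norm(L1-L0),'wid',np.linalg.norm(L0-R0),np.linalg.norm(L1-R1))
print('plate yaw',yaw(P(384,368,.008),P(374,62,.008)))
print('axle',P(421,163,.0795),np.linalg.norm(P(391,163,.0795)-P(453,163,.0795)))
a,b=P(403,376,.068),P(478,362,.068);print('clipback',a,b,(a+b)/2,np.linalg.norm(a-b),yaw(b,a)-np.pi/2)
a=P(408,306,.068);print('tip left',a)
q=manip.camera('top');u=T(q)
for l in ['clip','axle_groove','clip_back']:
  for d in manip.tip_of(q,l)[:2]: print(l,w(u,d['position']).round(4))
for l in ['clip']:
  for d in manip.silhouettes(p,l)[:2]:
    v,x=np.nonzero(d['pixels']);print(((x-60)*2.5).min(),((x-60)*2.5).max(),v.min()*2.5,v.max()*2.5)
E
```

```text
ledge [0.54626179 0.18144868 0.06      ] [0.66553835 0.14751639 0.06      ] [0.53545524 0.14660889 0.06      ] [0.652873   0.10638283 0.06      ] -0.2771620130445517 -0.3300575897472578 len 0.12400926912232531 wid 0.03647728904842793 0.04303929147672852
plate yaw -0.2817634172328238
axle [0.62285173 0.13733357 0.0795    ] 0.025069397155219983
clipback [0.54610239 0.17568616 0.068     ] [0.54127962 0.1434222  0.068     ] [0.54369101 0.15955418 0.068     ] 0.03262241721949416 -0.14838010590739792
tip left [0.57233388 0.16372682 0.068     ]
clip [0.5491 0.2816 0.001 ]
axle_groove [0.6226 0.1386 0.0597]
clip_back [0.5602 0.3072 0.0087]
217.5 292.5 375.0 467.5
397.5 485.0 285.0 367.5
```

```bash
python3 - <<'E'
from h import *
print(row([.527,.237,.29],Rt(-.28)))
E
```

```text
[0.0001, -0.0001, -0.0101, 0.0005, -0.1589, 0.1107]
```

>>> move_arm(
  plan=[0,0,-0.01,0,-0.05,0,0.01,0,0,-0.01,0,-0.11,0,0.01,0,0,-0.01,0,-0.159,0.04,0.01,0,0,-0.01,0,-0.159,0.08,0.01,0,0,-0.01,0,-0.159,0.11,0.01,0,0,-0.01,0,-0.159,0.11,0.01],
)

```text
clock: 7.6
position: [0.5259, 0.2369, 0.2886]
ee_rot: [0.99, -0.14, -0.002, 0.001]
ft_force: [0.6, -0.0, -0.7]
grip_width: 0.235
grasp_force: 98.4
```

```bash
python3 - <<'E'
from h import *
o=manip.get_obs()
p=manip.camera('wrist');t=T(p,o);print(o['position'])
tx=R.from_quat(o['ee_rot']).apply([1,0,0]);print(np.arctan2(tx[1],tx[0]))
for l in ['clip','clip_back','axle_groove']:
    for d in manip.tip_of(p,l)[:3]: print(l,round(d['conf'],2),w(t,d['position']).round(4))
cv2.imwrite('pics/w4.png',cv2.resize(p['color'][0:200,320:580],None,fx=3,fy=3,interpolation=2)[:,:,::-1])
E
```

```text
[0.525913   0.23687858 0.28857456]
-0.279931127965952
clip 0.98 [ 0.5469  0.2868 -0.0017]
clip 0.61 [0.5636 0.1552 0.061 ]
clip_back 0.98 [0.547  0.1587 0.0664]
axle_groove 0.34 [0.5247 0.239  0.1257]
```

View pics/w4.png

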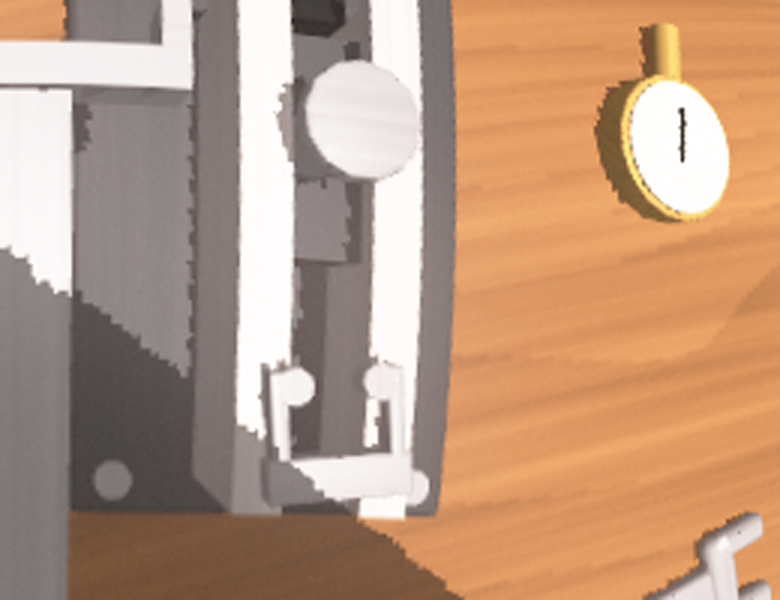

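This crop shows the clip clearly: jaws at (293,387) and (382,380), rear edge about (272,503) to (412,493), axle head at (362,120).

```bash
cat >> h.py <<'E'
O=np.array([.5828,.1491]);JY=-.282
def J(x): 
    c,s=np.cos(JY),np.sin(JY);d=np.array(x)[:2]-O;return np.array([c*d[0]+s*d[1],-s*d[0]+c*d[1]])
E
python3 - <<'E'
from h import *
o=manip.get_obs();p=manip.camera('wrist');t=T(p,o)
P=lambda u,v,z:J(ray(p,t,320+u/3,v/3,z))*1000
for n,u,v,z in (('Lfar',240,60,.06),('Lnear',233,512,.06),('Rfar',421,200,.06),('Rnear',405,517,.06),('axle',362,120,.0795),('jawL',293,387,.068),('jawR',382,380,.068),('rearL',272,503,.068),('rearR',412,493,.068),('frontbarL',285,460,.068),('frontbarR',408,455,.068)):
    print(n,P(u,v,z).round(1))
g=p['color'][140:172,400:464].mean(2).astype(int)
print(g[::2,::2])
E
```

```text
Lfar [60.8 21. ]
Lnear [-41.6  20.4]
Rfar [ 32.6 -21.9]
Rnear [-41.9 -22.3]
axle [45.1  0.1]
jawL [-12.1  10.3]
jawR [ -9.4 -10.3]
rearL [-37.7  13.6]
rearR [-34.5 -19.9]
frontbarL [-28.1  11.3]
frontbarR [-25.9 -18. ]
[[244 253 253 253 226 113 236 244 178  89  88  90  91  89 112 119 120 122
  120 120 120 211 250 206 110 212 242 226 251 126 128 126]
 [233 253 253 253 236 110 233 244 185  87  89  91  89  88 115 120 119 121
  121 120 120 220 239 132 110 206 243 219 251 129 129 126]
 [141 147 252 253 245 107 227 244 201  84  88  88  89  87 115 121 118 121
  119 118 118 220 250 134 110 198 243 216 251 131 128 125]
 [140 145 188 205 246 104 221 245 212  88  86  87  89  89 117 118 120 121
  119 117 118 227 250 126 108 192 243 219 251 130 127 125]
 [142 145 144 147 227 103 213 247 217 101  87  87  87  89 117 118 119 122
  119 118 119 239 250 127 106 190 243 228 243 127 126 123]
 [145 144 146 147 246 103 207 247 224 128  86  85  87  90 117 119 117 119
  118 120 118 249 163 131 107 184 243 227 231 124 127 125]
 [143 144 144 148 142 102 199 247 227  85  84  90  90  96 117 117 116 116
  116 117
[... 547 characters left out ...]
0 239 238 237 236 231 232 232 123]
 [142 142 144 144 100 116 133 132 133 132 132 204 245 244 243 243 242 242
  241 241 240 240 239 239 238 239 236 236 235 233 234 226]
 [141 142 142 145 103 114 130 130 129 129 130 129 158 242 242 242 241 240
  239 238 238 238 236 235 235 234 233 232 232 233 233 236]
 [142 142 143 145 104 114 128 128 129 127 127 128 130 127 223 236 238 238
  237 237 236 236 235 230 225 231 230 231 231 235 234 208]
 [142 139 140 145 132 113 127 128 127 128 126 127 129 127 138 140 199 183
  170 159 219 244 242 241 244 251 250 251 233 233 230 132]
 [142 140 142 146 145 134 126 111  93  91  93  88  84  81  79  80  87  86
  119 113 235 250 249 250 250 251 250 251 155 145 128 119]]
```

```bash
cat >> h.py <<'E'
TIP=np.array([.119,.0004,.1605])
def tcp(jx,jy,z,rel,pitch=.09): # tip target in jig coords (m)
    c,s=np.cos(JY),np.sin(JY);g=O+np.array([c*jx-s*jy,s*jx+c*jy])
    Q=Rt(JY+rel,pitch);return np.r_[g,z]-Q.apply(TIP),Q
E
python3 - <<'E'
from h import *
for a in ((-.075,-.006,.125,.1),(-.070,-.005,.0695,.1)):
    P,Q=tcp(*a);print(P,row(P,Q))
E
```

```text
[0.40679154 0.18344167 0.29554596] [-0.0058, -0.0922, -0.0984, -0.1005, 0.0852, -0.0035]
[0.41187232 0.18301078 0.24004596] [-0.0058, -0.0922, -0.0984, -0.0957, 0.0843, 0.052]
```

>>> move_arm(
  plan=[0,-0.05,-0.04,-0.05,0.02,0,0.01,-0.003,-0.09,-0.07,-0.1,0.05,0,0.01,-0.006,-0.092,-0.098,-0.1,0.085,0,0.01,-0.006,-0.092,-0.098,-0.1,0.085,0,0.01,-0.006,-0.092,-0.098,-0.097,0.084,0.03,0.01,-0.006,-0.092,-0.098,-0.096,0.084,0.052,0.01,-0.006,-0.092,-0.098,-0.096,0.084,0.052,0.01,-0.006,-0.092,-0.098,-0.096,0.084,0.052,0.01],
)

```text
clock: 8.85
position: [0.4115, 0.1837, 0.2399]
ee_rot: [0.995, -0.091, -0.045, -0.004]
ft_force: [-0.1, -0.2, -1.2]
grip_width: 0.236
grasp_force: 98.6
```

```bash
python3 - <<'E'
from h import *
o=manip.get_obs();C=R.from_quat(o['ee_rot'])
p=manip.camera('wrist');t=T(p,o);tip=o['position']+C.apply(TIP);print('tip est jig',J(tip)*1000,tip[2],C.as_matrix()[:,0])
for l in ['clip','clip_back','axle_groove','fork_tip']:
    for d in manip.tip_of(p,l)[:3]: x=w(t,d['position']);print(l,round(d['conf'],2),(J(x)*1000).round(1),x[2].round(4))
cv2.imwrite('pics/w5.png',cv2.resize(p['color'][0:120,220:430],None,fx=3.8,fy=3.8,interpolation=2)[:,:,::-1])
print(row(*tcp(-.048,-.0028,.0695,.1)))
E
```

```text
tip est jig [-70.6693513   -4.53877906] 0.06921624049692279 [ 0.97944974 -0.18012079 -0.09074528]
clip 0.76 [-70.6 118.4] -0.0021
clip 0.65 [-106.1 -123.9] 0.0036
clip_back 0.61 [-68.7 144.2] 0.0061
axle_groove 0.19 [-188.9  -11.5] 0.0767
fork_tip 0.72 [-72.2  -9.8] 0.0693
[0.0012, 0.001, -0.0002, 0.0226, 0.0001, -0.0028]
```

View pics/w5.png

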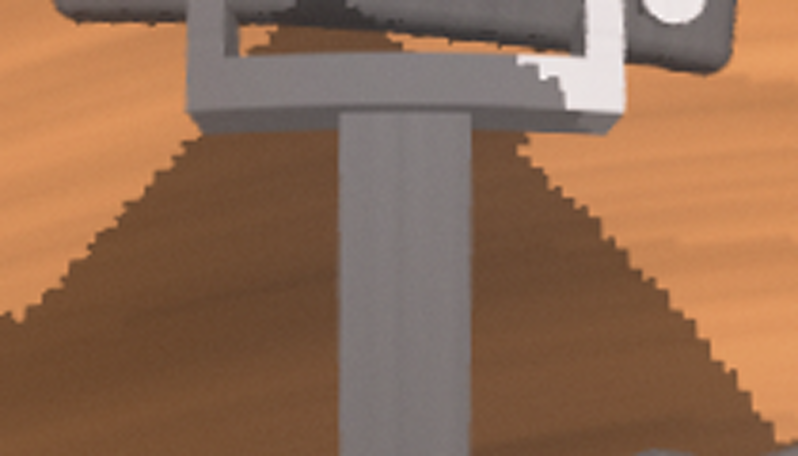

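The crop shows only the cross-bar (front edge at row 55, prongs at columns 210 and 605). The clip is still out of view ahead. I'll advance to just short of it.

>>> move_arm(
  plan=[0,0,0,0.01,0,-0.001,0.01,0,0,0,0.018,0,-0.002,0.01,0,0,0,0.0235,0,-0.0025,0.01,0,0,0,0.0235,0,-0.0025,0.01],
)

```text
clock: 9.6
position: [0.4347, 0.1787, 0.2389]
ee_rot: [0.995, -0.091, -0.046, -0.004]
ft_force: [0.7, 0.7, -1.4]
grip_width: 0.238
grasp_force: 98.6
```

```bash
python3 - <<'E'
from h import *
o=manip.get_obs();C=R.from_quat(o['ee_rot'])
p=manip.camera('wrist');t=T(p,o);tip=o['position']+C.apply(TIP);print('tip est jig',J(tip)*1000,tip[2],o['ft_force'])
cv2.imwrite('pics/w6.png',cv2.resize(p['color'][0:60,250:400],None,fx=5.3,fy=5.3,interpolation=2)[:,:,::-1])
q=manip.camera('top')
a=cv2.resize(q['color'][180:240,260:310],None,fx=6,fy=6,interpolation=2);b=cv2.imread('pics/w6.png')
h=np.zeros((b.shape[0]+a.shape[0],b.shape[1],3),np.uint8);h[:b.shape[0]]=b;h[b.shape[0]:,:a.shape[1]]=a[:,:,::-1]
cv2.imwrite('pics/w6.png',h[:600]);print(h.shape)
E
```

```text
tip est jig [-47.27747207  -3.15424479] 0.06806169052406555 [ 0.71050393  0.72532035 -1.3933899 ]
(678, 795, 3)
```

View pics/w6.png

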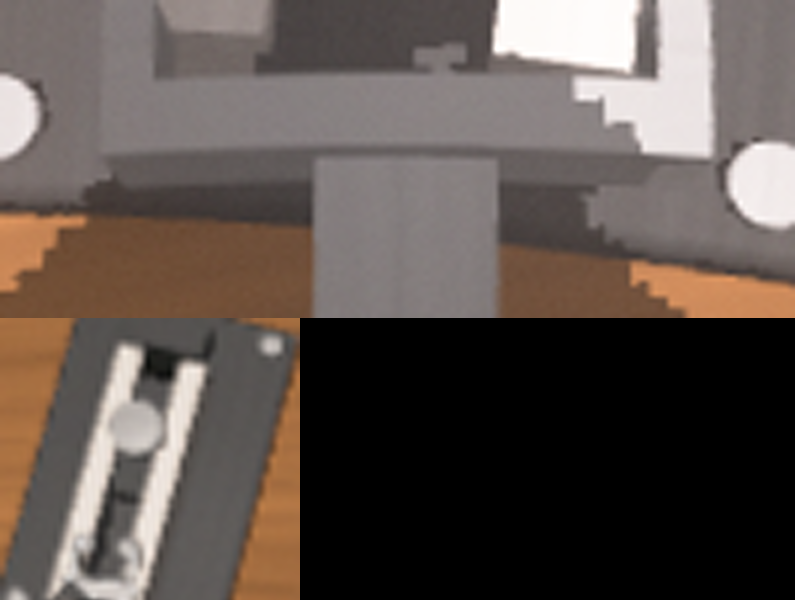

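The crop shows the slot and the near rail ends between the prongs (slot columns 275–495, right rail edge at 640). The fork axis is at 408, about 1.3 mm right of the slot centre. The clip is still just ahead.

>>> move_arm(
  plan=[0,0,0,0.003,0.0008,-0.001,0.01,0,0,0,0.0055,0.0008,-0.0015,0.01,0,0,0,0.0055,0.0008,-0.0015,0.01],
)

```text
clock: 10.07
position: [0.4398, 0.1769, 0.24]
ee_rot: [0.995, -0.091, -0.046, -0.003]
ft_force: [0.6, 0.7, -0.8]
grip_width: 0.238
grasp_force: 98.6
```

```bash
python3 - <<'E'
from h import *
o=manip.get_obs();C=R.from_quat(o['ee_rot'])
p=manip.camera('wrist');tip=o['position']+C.apply(TIP);print('tip est jig',J(tip)*1000,tip[2],o['ft_force'])
g=p['color'].mean(2).astype(int)
for v in range(0,18): print(v,' '.join('%3d'%x for x in g[v,266:388:3]))
E
```

```text
tip est jig [-41.75981566  -3.36037196] 0.06928490400788095 [ 0.60778287  0.6866149  -0.79494815]
0 115 120 126 127 129 140 144 122 123 120 121 122 123 123 124 124 125 126 124 123 124 125 124 172 146 237 238 238 238 238 238 237 238 219 251 119 209 230 230 199 120
1 113 120 128 127 124 140 143 119 122 121 123 123 122 122 122 123 123 123 124 124 126 125 126 126 125 237 237 237 237 237 238 238 237 219 251 117 204 229 229 212 120
2 114 121 128 125 121 138 142 120 124 123 122 123 121 125 124 123 124 122 123 125 123 124 126 125 124 238 238 238 238 238 238 238 238 218 252 117 195 229 229 209 120
3 114 121 128 127 123 125 140 120 122 122 124 123 124 122 123 123 123 124 123 120 120 124 121 123 122 227 222 238 239 238 238 238 238 218 252 115 187 229 228 215 120
4 115 121 126 125 121 114 142 119 123 122 121 122 120 119 117 117 118 115 114 114 114 113 112 115 115 114 113 218 219 221 224 226 228 215 246 109 181 229 228 222 119
5 114 123 128 128 119 102 142 113 114 113 111 109 110 106 106 105 104 102 102 103 104 102 102 104 102 104 103 171 174 179 184 189 194 198 247 106 189 228 229 226 118
6 115 
[... 1293 characters left out ...]
 252 162  96 207 231 230 217 119
14 113 122 125 126 123  98 137 134 137 135 135 124 114 120 121 123 124 128 129 128 130 129 130 129 127 126 136 136 180 188 197 245 246 247 181 130 201 228 227 221 118
15 116 120 127 127 121 120 128 128 129 129 128 129 129 130 130 130 130 131 132 134 132 131 133 134 132 132 134 134 133 133 134 230 232 231 225 214 219 228 229 223 117
16 114 123 126 128 128 127 128 127 127 127 128 129 128 131 130 132 129 132 131 133 134 133 131 132 132 133 133 132 132 132 132 213 231 230 230 231 229 229 229 227 116
17 114 123 125 126 125 126 127 128 127 129 128 129 127 129 130 129 129 132 131 133 133 132 133 131 133 133 133 133 134 133 133 179 190 231 230 230 229 230 228 228 117
```

Numerically, the clip's back now sits between the prongs with about 2 mm each side and parallel to the bar (clip columns 287–366, prong inner edges 282 and 372). I'll push along the ledge and straighten.

```bash
python3 - <<'E'
from h import *
o=manip.get_obs()
for i in range(1,11):
    f=i/10;x=-.0418+.003*i+ (0);P,Q=tcp(x,-.0034+.0016*f,.0693,.098*(1-f));print([round(float(k),4) for k in row(P,Q,o)])
E
```

```text
[0.0025, 0.0021, 0.0115, 0.0028, -0.0007, -0.0001]
[0.0034, 0.0021, 0.0213, 0.0058, -0.0016, -0.0004]
[0.0043, 0.0021, 0.031, 0.0088, -0.0025, -0.0006]
[0.0052, 0.0021, 0.0408, 0.0118, -0.0033, -0.0009]
[0.0061, 0.0021, 0.0506, 0.0149, -0.0042, -0.0012]
[0.007, 0.0021, 0.0603, 0.0179, -0.0051, -0.0015]
[0.0079, 0.0021, 0.0701, 0.021, -0.006, -0.0018]
[0.0087, 0.0021, 0.0798, 0.024, -0.0068, -0.0021]
[0.0096, 0.002, 0.0896, 0.0271, -0.0077, -0.0023]
[0.0105, 0.002, 0.0993, 0.0302, -0.0086, -0.0026]
```

>>> move_arm(
  plan=[0.001,0.001,0.01,0.0028,-0.0007,-0.0001,0.01,0.002,0.002,0.02,0.0058,-0.0016,-0.0004,0.01,0.004,0.002,0.03,0.0088,-0.0025,-0.0006,0.01,0.005,0.002,0.04,0.0118,-0.0033,-0.0009,0.01,0.006,0.002,0.05,0.0149,-0.0042,-0.0012,0.01,0.007,0.002,0.06,0.0179,-0.0051,-0.0015,0.01,0.008,0.002,0.07,0.021,-0.006,-0.0018,0.01,0.009,0.002,0.08,0.024,-0.0068,-0.0021,0.01,0.01,0.002,0.09,0.0271,-0.0077,-0.0023,0.01,0.01,0.002,0.099,0.0302,-0.0086,-0.0026,0.01,0.01,0.002,0.099,0.0302,-0.0086,-0.0026,0.01],
)

```text
clock: 11.5
position: [0.4712, 0.18, 0.2398]
ee_rot: [0.989, -0.14, -0.045, -0.006]
ft_force: [-0.4, 0.7, -0.6]
grip_width: 0.235
grasp_force: 98.5
```

```bash
cat > chk.py <<'E'
from h import *
o=manip.get_obs();C=R.from_quat(o['ee_rot'])
p=manip.camera('wrist');tip=o['position']+C.apply(TIP);print('tip est jig',J(tip)*1000,tip[2].round(4),o['ft_force'].round(2),o['clock'])
tx=C.as_matrix()[:,0];print('yawrel',np.arctan2(tx[1],tx[0])-JY)
g=p['color'].mean(2).astype(int)
for v in list(range(0,16,3)): print(v,' '.join('%3d'%x for x in g[v,266:388:3]))
for v in (45,55,70,90,110): print(v,' '.join('%3d'%x for x in g[v,266:388:3]))
q=manip.camera('top');u=T(q)
for l in ['clip','axle_groove','clip_back','fork_tip']:
  for d in manip.tip_of(q,l)[:2]: x=w(u,d['position']);print(l,round(d['conf'],2),(J(x)*1000).round(1),x[2].round(3))
E
python3 chk.py
```

```text
tip est jig [-11.66948921  -1.82253108] 0.0692 [-0.39  0.73 -0.59] 11.5
yawrel 0.0001852166560033508
0 118 123 131 132 130 148 133 133 133 131 134 133 135 135 136 211 136 240 239 240 240 240 240 240 240 241 240 241 240 240 242 241 241 212 252 150 214 233 232 204 126
3 119 124 130 130 125 130 141 133 134 134 134 133 135 135 136 136 136 195 137 242 242 241 242 243 243 242 242 241 242 242 242 242 242 199 253 144 193 231 232 222 125
6 117 124 130 129 126 100 137 130 130 130 133 131 133 133 133 133 133 134 133 241 241 242 242 242 242 243 242 243 242 242 242 242 243 212 184 109 174 232 233 232 126
9 117 122 129 130 123  96 131 128 128 129 129 131 131 130 130 131 130 133 132 169 242 242 243 243 242 243 244 243 244 244 243 244 244 227 154 102 169 231 230 224 127
12 117 126 130 132 130  95 129 126 126 126 128 126 128 128 130 129 127 129 130 129 130 224 231 242 242 242 242 242 242 242 243 243 243 225 252 104 189 233 234 225 127
15 117 126 131 127 129 125 130 132 132 133 133 135 133 135 134 137 137 138 138 139 138 138 139 140 138 145 234 234 234 234 235 234 234 233 237 219 223 232 231 227 125
4
[... 300 characters left out ...]
 145 144 123 121 125 124 123 122
70  67  65  64  64 135 136 137 138 138 143 142 141 110  67  80 126 128 125 129 127 126 126 128 128 128 127 124 139 139 140 140 141 144 141 143  73  69  71  71  72 119
90  65  65  63  64  66  66  64  64  65  65  66  65  65  63  74 123 124 121 123 123 124 123 123 125 125 120  69  66  65  66  68  64  65  67  66  66  68  67  67  65  66
110  77  81  78  81  81  79  80  80  80  80  81  82  83  82  85 121 120 120 122 122 119 120 123 122 123 119  87  81  81  82  82  82  83  82  81  81  82  80  80  81  80
clip 0.4 [ 4.4 -2. ] 0.061
axle_groove 0.64 [ 4.9 -1.9] 0.059
axle_groove 0.55 [44.  -0.6] 0.062
clip_back 0.43 [-14.7  -4.5] 0.062
fork_tip 0.71 [-13.2  -4.6] 0.071
```

```bash
python3 - <<'E'
from h import *
o=manip.get_obs()
for a in ((-.0015,-.0006,.0693,0),(.0085,0,.0693,0)):print(row(*tcp(*a),o))
E
```

```text
[0.0007, -0.0, 0.0004, 0.0104, -0.0013, -0.001]
[0.0007, -0.0, 0.0004, 0.0203, -0.0019, -0.0019]
```

>>> move_arm(
  plan=[0,0,0,0.003,-0.0004,-0.0002,0.01,0,0,0,0.006,-0.0008,-0.0005,0.01,0,0,0,0.009,-0.0012,-0.0008,0.01,0,0,0,0.012,-0.0015,-0.001,0.01,0,0,0,0.015,-0.0017,-0.0013,0.01,0,0,0,0.018,-0.0019,-0.0016,0.01,0,0,0,0.02,-0.0019,-0.0018,0.01,0,0,0,0.02,-0.0019,-0.0018,0.01],
)

```text
clock: 12.8
position: [0.491, 0.1762, 0.2398]
ee_rot: [0.989, -0.14, -0.045, -0.006]
ft_force: [0.1, 0.3, -1.4]
grip_width: 0.238
grasp_force: 98.5
```

```bash
python3 chk.py
```

```text
tip est jig [ 8.38911625 -0.01770451] 0.0693 [ 0.1   0.33 -1.37] 12.8
yawrel 0.00022725104199444734
0 118 123 131 131 133 145 148 133 134 136 136 136 136 137 138 194 138 240 240 240 241 240 241 241 241 242 241 241 241 241 241 240 241 205 252 252 226 234 234 206 123
3 117 124 131 131 126 128 145 135 134 136 134 135 135 138 137 137 138 223 140 242 243 243 242 242 243 243 242 242 242 242 242 242 242 217 252 249 195 232 232 223 123
6 115 127 130 131 127 103 143 132 132 133 133 132 132 132 134 135 134 135 134 134 137 242 242 242 242 242 243 243 242 243 242 243 243 193 184 118 175 233 232 232 124
9 118 123 128 131 126  97 135 131 130 128 129 131 130 133 133 133 132 133 131 133 136 243 244 243 243 244 244 244 244 244 244 244 245 215 154 103 170 232 230 226 123
12 119 126 131 132 133  98 136 124 127 126 129 128 129 131 127 130 131 132 131 131 132 224 232 242 242 242 243 243 243 243 243 243 243 224 252 104 190 234 234 226 126
15 118 125 130 131 129 125 132 133 135 134 137 136 135 136 137 138 138 139 139 139 140 139 142 140 140 140 235 236 235 235 235 236 235 235 238 220 224 233 232 228 125
45
[... 327 characters left out ...]
 123
70  70  69  66  68  69 134 138 139 139 140 142 143 141 133  82 128 128 127 130 127 128 129 129 129 132 125  83  96 138 141 139 140 141 146 144 144 102  72  71  88 120
90  66  67  65  67  66 122 137 138 137 139 141 142 139 141  75 126 125 123 126 126 126 127 126 128 127 121  69  93 136 138 138 139 137 141 140 142  85  68  70  68  69
110  65  63  66  64  64 105 135 135 136 137 138 141 139 137  71 125 124 123 124 124 122 124 124 125 125 119  76 100 134 136 136 139 137 141 138 140  65  67  69  66  67
clip 0.5 [26.7 -0.3] 0.06
clip 0.25 [165.2 -96.7] 0.003
axle_groove 0.47 [39.2 -0.8] 0.062
clip_back 0.59 [ 5.7 -0.7] 0.065
clip_back 0.57 [-133.4  238.3] -0.001
fork_tip 0.47 [11.  -1.9] 0.069
```

>>> move_arm(
  plan=[0,0,0,0.001,0,-0.0001,0.01,0,0,0,0.002,0,-0.0002,0.01,0,0,0,0.003,0,-0.0003,0.01,0,0,0,0.004,0,-0.0004,0.01,0,0,0,0.005,0,-0.0005,0.01],
)

```text
clock: 13.72
position: [0.4954, 0.1749, 0.2397]
ee_rot: [0.989, -0.14, -0.045, -0.006]
ft_force: [-3.1, 0.3, 0.0]
grip_width: 0.237
grasp_force: 98.6
```

>>> move_arm(
  plan=[0,0,0,0.001,0,-0.0001,0.01,0,0,0,0.002,0,-0.0002,0.01,0,0,0,0.003,0,-0.0003,0.01,0,0,0,0.004,0,-0.0004,0.01],
)

```text
clock: 14.22
position: [0.4996, 0.1737, 0.2398]
ee_rot: [0.989, -0.14, -0.045, -0.006]
ft_force: [-3.2, -0.2, -1.9]
grip_width: 0.233
grasp_force: 98.6
```

>>> move_arm(
  plan=[0,0,0,0.001,0,-0.0001,0.01,0,0,0,0.002,0,-0.0002,0.01,0,0,0,0.003,0,-0.0003,0.01,0,0,0,0.004,0,-0.0004,0.01],
)

```text
clock: 14.72
position: [0.5027, 0.173, 0.2397]
ee_rot: [0.989, -0.14, -0.046, -0.006]
ft_force: [-7.6, 0.6, 1.1]
grip_width: 0.234
grasp_force: 98.7
```

>>> move_arm(
  plan=[0,0,0,0.001,0,-0.0001,0.01,0,0,0,0.002,0,-0.0002,0.01,0,0,0,0.003,0,-0.0003,0.01,0,0,0,0.004,0,-0.0004,0.01],
)

```text
clock: 15.22
position: [0.5055, 0.1724, 0.2394]
ee_rot: [0.989, -0.139, -0.047, -0.006]
ft_force: [-15.0, 2.6, 3.4]
grip_width: 0.235
grasp_force: 99.0
```

>>> move_arm(
  plan=[0,0,0,0.0003,0,0,0.01,0,0,0,0.0005,0,0,0.01],
)

```text
clock: 15.48
position: [0.5059, 0.1723, 0.2394]
ee_rot: [0.989, -0.139, -0.047, -0.006]
ft_force: [-13.8, 3.0, 3.5]
grip_width: 0.238
grasp_force: 99.0
```

```bash
python3 - <<'E'
from h import *
o=manip.get_obs();C=R.from_quat(o['ee_rot']);tip=o['position']+C.apply(TIP);print('tip',J(tip)*1000,tip[2],o['ft_force'])
for n in('top','scene'):
  q=manip.camera(n);u=T(q)
  for l in ['clip','axle_groove','clip_back','fork_tip']:
    for d in manip.tip_of(q,l)[:2]: x=w(u,d['position']);print(l,round(d['conf'],2),(J(x)*1000).round(1),x[2].round(3))
  if n=='top': c1=cv2.resize(q['color'][180:230,260:310],None,fx=8,fy=8,interpolation=2)
  else: c2=cv2.resize(q['color'][200:250,300:390],None,fx=8,fy=8,interpolation=2)[:,200:600]
cv2.imwrite('pics/w7.png',np.hstack([c1,c2])[:,:,::-1])
E
```

```text
tip [22.97951202  0.3700437 ] 0.06833047379982243 [-13.79224315   3.01118405   3.51048146]
clip 0.55 [39.7 -1.7] 0.058
axle_groove 0.56 [51.6  1. ] 0.063
clip_back 0.6 [22.4 -5.4] 0.065
fork_tip 0.45 [25.2  2.1] 0.067
clip 0.66 [36.8 -3.5] 0.06
clip 0.58 [-74.1 118.6] 0.002
axle_groove 0.71 [52.6 -0. ] 0.064
clip_back 0.67 [-71.3 145.4] 0.009
clip_back 0.54 [20.7 -0.7] 0.06
fork_tip 0.75 [23.6 -0.9] 0.074
fork_tip 0.58 [  69.6 -522.6] 0.001
```

View pics/w7.png

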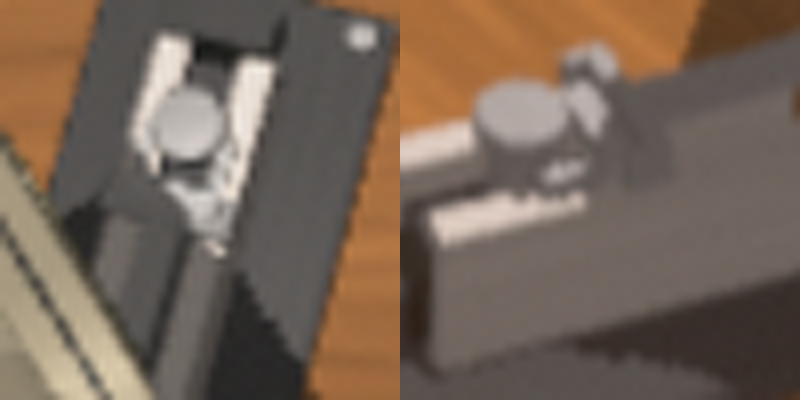

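Picture: the axle head has been pushed to the stop (axle at about 52 mm). The clip's jaws still bear on the groove about 10 mm short, so it has not snapped yet. I'll continue in half-millimetre steps.

>>> move_arm(
  plan=[0,0,0,0.0003,0,0,0.01,0,0,0,0.0006,0,0,0.01],
)

```text
clock: 16.23
position: [0.5065, 0.1721, 0.2393]
ee_rot: [0.989, -0.139, -0.047, -0.006]
ft_force: [-13.9, 2.0, 3.8]
grip_width: 0.237
grasp_force: 99.0
```

>>> move_arm(
  plan=[0,0,0,0.0003,0,0,0.01,0,0,0,0.0007,0,-0.0001,0.01],
)

```text
clock: 16.48
position: [0.5074, 0.1719, 0.2394]
ee_rot: [0.989, -0.139, -0.047, -0.006]
ft_force: [-13.1, 1.6, 2.6]
grip_width: 0.237
grasp_force: 99.0
```

>>> move_arm(
  plan=[0,0,0,0.0004,0,0,0.01,0,0,0,0.0008,0,-0.0001,0.01],
)

```text
clock: 16.73
position: [0.5092, 0.1711, 0.2398]
ee_rot: [0.989, -0.14, -0.045, -0.006]
ft_force: [-1.1, -0.4, -1.0]
grip_width: 0.237
grasp_force: 98.6
```

```bash
cat > loc.py <<'E'
from h import *
o=manip.get_obs();C=R.from_quat(o['ee_rot']);tip=o['position']+C.apply(TIP);print('tip',J(tip)*1000,tip[2],o['ft_force'],o['clock'])
for n in('top','scene'):
  q=manip.camera(n);u=T(q)
  for l in ['clip','axle_groove','clip_back','fork_tip']:
    for d in manip.tip_of(q,l)[:2]: x=w(u,d['position']);print(l,round(d['conf'],2),(J(x)*1000).round(1),x[2].round(3))
q=manip.camera('wrist');g=q['color'].mean(2).astype(int)
for v in range(0,16,2): print(v,' '.join('%3d'%x for x in g[v,266:388:3]))
E
python3 loc.py
```

```text
tip [27.10646015  0.1932979 ] 0.06910904875542226 [-1.13325735 -0.35307718 -0.98132986] 16.725
clip 0.51 [44.8 -1.7] 0.055
axle_groove 0.55 [  62.3 -524.7] 0.002
axle_groove 0.44 [46.7 -2.5] 0.063
clip_back 0.48 [24.2 -0.2] 0.065
fork_tip 0.51 [28.8 -2. ] 0.071
clip 0.6 [48.9 -1.5] 0.059
axle_groove 0.65 [51.2 -0.4] 0.064
clip_back 0.66 [32.2 -2.6] 0.063
clip_back 0.62 [-68.3 146.6] 0.006
fork_tip 0.82 [28.9 -0.2] 0.072
fork_tip 0.23 [49.4 -2.5] 0.06
0 116 122 131 133 131 146 149 127 131 132 132 132 133 134 134 135 135 241 242 242 243 242 242 242 244 243 243 243 243 243 243 243 243 224 252 252 231 235 235 205 121
2 117 121 133 133 130 145 150 130 129 130 131 131 131 132 133 132 134 197 241 242 242 243 243 243 243 244 244 244 244 245 244 244 244 227 253 252 198 234 233 223 120
4 116 125 132 132 125 113 146 127 130 130 130 131 131 132 130 132 132 160 241 241 242 242 242 242 242 243 243 243 243 243 243 244 244 223 248 135 188 233 233 227 122
6 118 126 132 131 128 100 144 127 130 128 130 130 131 131 132 131 132 131 132 145 242 242 242 243 242 243 243 242 243 243 243 243 243 215 228 120 175 234 233 233 121
8 118 123 130 131 125  96 148 114 114 112 111 112 113 114 113 113 114 114 115 129 174 188 215 220 222 225 229 233 237 240 243 243 243 220 246 104 176 231 231 231 122
10 116 126 132 133 131  95 148 113 100 102 100 101 102 103 103 103 104 102 105 104 104 114 118 106 116 119 127 135 141 155 168 177 191 213 252 104 180 234 233 222 123
12 118 125 132 131 133  95 148 145 121 128 135 128 127 118  92  91  92  94  92  94  96  98  97 103 105 108 108 112 118 114 115 116 113 204 253 101 193 234 234 227 123
14 116 125 130 132 128 104 143 142 141 142 143 141 141 137 129 131 134 136 136 139 140 139 138 136 226 225 222 219 243 245 246 207 247 250 250 139 188 234 234 226 124
```

It has snapped: the force fell and a gap opened ahead of the bar. I'll follow gently to make sure it is seated.

>>> move_arm(
  plan=[0,0,0,0.0007,0,-0.0001,0.01,0,0,0,0.0014,0,-0.0001,0.01,0,0,0,0.002,0,-0.0002,0.01],
)

```text
clock: 17.65
position: [0.5118, 0.1702, 0.2399]
ee_rot: [0.989, -0.14, -0.045, -0.006]
ft_force: [0.2, -0.6, -2.2]
grip_width: 0.236
grasp_force: 98.5
```

>>> move_arm(
  plan=[0,0,0,0.0007,0,-0.0001,0.01,0,0,0,0.0014,0,-0.0001,0.01,0,0,0,0.002,0,-0.0002,0.01],
)

```text
clock: 18.02
position: [0.5137, 0.1696, 0.2399]
ee_rot: [0.989, -0.14, -0.045, -0.006]
ft_force: [-1.3, 0.3, -1.1]
grip_width: 0.233
grasp_force: 98.5
```

>>> move_arm(
  plan=[0,0,0,0.0007,0,-0.0001,0.01,0,0,0,0.0014,0,-0.0001,0.01,0,0,0,0.002,0,-0.0002,0.01],
)

```text
clock: 18.4
position: [0.5151, 0.1693, 0.2398]
ee_rot: [0.989, -0.14, -0.045, -0.006]
ft_force: [-5.2, 0.5, -0.1]
grip_width: 0.235
grasp_force: 98.7
```

>>> move_arm(
  plan=[0,0,0,0.0005,0,0,0.01,0,0,0,0.001,0,-0.0001,0.01,0,0,0,0.001,0,-0.0001,0.01],
)

```text
clock: 18.77
position: [0.5157, 0.1692, 0.2397]
ee_rot: [0.989, -0.14, -0.046, -0.006]
ft_force: [-8.4, 1.7, 1.1]
grip_width: 0.235
grasp_force: 98.7
```

```bash
python3 loc.py
```

```text
tip [33.61601814  0.06535639] 0.06886920569050359 [-8.37043813  1.74984196  1.10475737] 18.775
clip 0.41 [50.3 -1.2] 0.058
axle_groove 0.49 [45.9 -1.4] 0.061
clip_back 0.47 [30.7 -2.9] 0.064
fork_tip 0.66 [33.6 -3.4] 0.069
clip 0.87 [-74.9 120.8] 0.0
clip 0.46 [49.8  0.2] 0.062
axle_groove 0.45 [52.6 -4.3] 0.064
clip_back 0.83 [-70.4 145.1] 0.006
clip_back 0.44 [34.7 -0.6] 0.062
fork_tip 0.67 [32.6  3. ] 0.074
0 114 121 131 132 130 145 149 131 132 125 132 133 134 133 133 121  94  96 115 111 127 130 115 118 100 117 135 216 242 241 250 252 240 224 252 252 220 235 235 228 120
2 113 121 131 132 126 133 148 130 132 134 133 134 134 136 135 135 135 102 101 100 111 111  99 102 123 138 232 239 243 243 243 243 243 229 253 236 169 233 234 231 121
4 114 121 131 130 127 107 146 133 134 133 132 134 134 133 135 133 135 136 131 131 132 132 130 221 244 243 244 243 243 243 243 243 244 229 227 146 153 233 235 230 120
6 116 123 131 129 123  94 145 132 132 134 133 133 131 130 133 131 132 135 133 133 134 135 243 243 243 244 244 243 244 244 243 244 243 232 253 120 150 234 233 233 120
8 116 120 129 128 131  96 148 128 129 127 130 131 129 130 130 131 131 131 131 133 130 132 243 243 243 243 244 244 244 243 244 244 243 231 253 102 118 231 232 230 122
10 116 124 130 132 131  94 148 125 128 128 128 129 129 130 130 129 129 132 130 132 134 132 134 177 244 245 245 245 245 245 245 246 245 231 253 101 132 235 233 233 121
12 116 121 132 133 130  97 149 124 127 126 126 126 126 127 127 128 127 128 129 128 131 130 130 130 243 243 244 244 244 244 244 244 245 230 153 104 129 235 233 234 122
14 116 124 129 129 127 108 140 129 131 132 132 132 134 133 134 135 135 137 137 137 139 137 138 138 145 236 238 238 239 219 232 240 239 229 186 139 160 234 233 234 121
```

The axle head now shows against the clip's back (rows 0–2), and the force rises at the stop, so it is home. I'll retreat straight back, then up, and carry the fork to the rest.

```bash
python3 - <<'E'
from h import *
o=manip.get_obs()
print(row(*tcp(-.01,.0001,.0700,0),o))
P,Q=tcp(-.02,0,.13,0,0);print(row(P,Q,o),P)
print(row([.598,-.1685,.32],R.from_quat([.974,.227,0,0]),o))
E
```

```text
[0.0015, 0.0023, 0.001, -0.0439, 0.0001, 0.0032]
[0.0015, 0.0923, 0.0011, -0.0733, 0.0002, -0.0443] [0.4494017  0.18816473 0.2905    ]
[-0.0328, 0.0886, -0.7383, 0.1646, 0.3018, -0.0955]
```

>>> move_arm(
  plan=[0,0,0,-0.003,0,0.0002,0.01,0,0,0,-0.01,0,0.0008,0.01,0,0,0,-0.02,0,0.0015,0.01,0,0,0,-0.032,0,0.0024,0.01,0,0,0,-0.044,0,0.0032,0.01,0,0.03,0,-0.055,0,-0.01,0.01,0,0.06,0,-0.065,0,-0.03,0.01,0,0.092,0,-0.073,0,-0.045,0.01,0,0.092,0,-0.075,0,-0.09,0.01,0,0.092,0,-0.075,0,-0.09,0.01],
)

```text
clock: 20.58
position: [0.4528, 0.1882, 0.3395]
ee_rot: [0.99, -0.14, 0.004, -0.001]
ft_force: [-0.3, 1.1, -1.0]
grip_width: 0.235
grasp_force: 98.5
```

```bash
python3 loc.py | head -12; python3 - <<'E'
from h import *
print(row([.598,-.1685,.32],R.from_quat([.974,.227,0,0])))
E
```

```text
tip [-15.61455789   1.4468074 ] 0.17982951751695156 [-0.30091336  1.08951073 -0.97445527] 20.575
clip 0.62 [-72.7 118.7] 0.0
clip 0.46 [49.6 -0. ] 0.059
axle_groove 0.62 [49.  2.] 0.061
clip_back 0.6 [-69.6 146.1] 0.008
clip_back 0.58 [30.2 -1.4] 0.066
fork_tip 0.7 [-18.2  -2. ] 0.181
clip 0.72 [-72.8 121.3] 0.002
clip 0.67 [53.1 -0.5] 0.061
axle_groove 0.64 [53.2 -1.2] 0.062
axle_groove 0.24 [-103.5 -122.2] -0.002
clip_back 0.54 [-71.8 147.5] 0.008
[0.0013, -0.0011, -0.7394, 0.2386, 0.3014, 0.0166]
```

The clip and axle estimates coincide (within about 1–2 mm). On to the rest.

>>> move_arm(
  plan=[0,0,-0.1,0.035,0.044,0,0.01,0,0,-0.2,0.07,0.088,0,0.01,0,0,-0.3,0.105,0.132,0,0.01,0,0,-0.4,0.14,0.176,0,0.01,0,0,-0.5,0.175,0.22,0,0.01,0,0,-0.6,0.205,0.26,0.005,0.01,0.001,-0.001,-0.7,0.225,0.285,0.01,0.01,0.001,-0.001,-0.739,0.2386,0.3014,0.0166,0.01,0.001,-0.001,-0.739,0.2386,0.3014,0.0166,0.01,0.001,-0.001,-0.739,0.2386,0.3014,0.0166,0.01],
)

```text
clock: 22.38
position: [0.598, -0.1675, 0.3204]
ee_rot: [0.974, 0.227, 0.0, -0.0]
ft_force: [0.3, 0.6, -0.8]
grip_width: 0.236
grasp_force: 98.5
```

```bash
python3 - <<'E'
from h import *
o=manip.get_obs();C=R.from_quat(o['ee_rot']);p=manip.camera('wrist');g=p['color'].mean(2).astype(int)
s=manip.silhouettes(p,'fork')[0]['pixels'];v,u=np.nonzero(s)
for vv in (6,18,24,30,36,60,120,180,216,240,276,324,342): print(vv,(u[v==vv].min(),u[v==vv].max()) if (v==vv).any() else None)
print(v.max(), g[8:18,326],g[334:348,326])
t=T(p,o)
for d in manip.tip_of(p,'rest'): print('rest',d['conf'],w(t,d['position']))
for d in manip.tip_of(p,'fork_tip'): print('tip',d['conf'],C.inv().apply(w(t,d['position'])-o['position']))
q=manip.camera('scene')
for l in('fork','fork_tip'):
  for d in manip.tip_of(q,l)[:2]: print(l,d['conf'],C.inv().apply(w(T(q),d['position'])-o['position']))
print(o['position'],o['ee_rot']);print(row([.5985,-.1684,.2030],R.from_quat([.974,.2265,0,0]),o))
E
```

```text
6 (np.int64(269), np.int64(383))
18 (np.int64(269), np.int64(383))
24 (np.int64(270), np.int64(383))
30 (np.int64(270), np.int64(382))
36 (np.int64(309), np.int64(343))
60 (np.int64(309), np.int64(342))
120 (np.int64(309), np.int64(342))
180 (np.int64(310), np.int64(341))
216 (np.int64(304), np.int64(346))
240 (np.int64(302), np.int64(350))
276 (np.int64(304), np.int64(347))
324 (np.int64(306), np.int64(346))
342 (np.int64(310), np.int64(340))
343 [137 138 139 138 138 167 213 218 218 219] [ 92  93  91  91  91  94  93  94  85  92 127 132 138 136]
tip 0.66 [0.11458254 0.00594983 0.16377405]
fork 0.92 [-0.00044952 -0.00049558  0.15979684]
fork_tip 0.9 [0.11921617 0.00090064 0.15627057]
fork_tip 0.68 [ 0.16189096 -0.25836679  0.26043588]
[ 0.59800748 -0.16751383  0.32041582] [ 9.73935298e-01  2.26825735e-01  3.01415152e-04 -1.75695890e-04]
[-0.0002, -0.0007, 0.0007, -0.0, 0.001, 0.1174]
```

Same outline as just after the lift, so the fork has not slipped. Lowering it along the same line.

>>> move_arm(
  plan=[0,0,0,0,0.0008,0.04,0.01,0,0,0,0,0.0008,0.08,0.01,0,0,0,0,0.0008,0.1,0.01,0,0,0,0,0.0008,0.11,0.01,0,0,0,0,0.0008,0.115,0.01,0,0,0,0,0.0008,0.117,0.01,0,0,0,0,0.0008,0.117,0.01],
)

```text
clock: 23.6
position: [0.5988, -0.1693, 0.2042]
ee_rot: [0.974, 0.227, 0.001, 0.001]
ft_force: [-0.0, 0.7, -0.9]
grip_width: 0.235
grasp_force: 98.6
```

>>> move_arm(
  plan=[0,0,0,0,0,0.001,0.01,0,0,0,0,0,0.0018,0.01,0,0,0,0,0,0.0018,0.01],
)

```text
clock: 23.98
position: [0.5986, -0.1692, 0.2024]
ee_rot: [0.974, 0.227, 0.001, 0.0]
ft_force: [-2.5, -0.2, 4.5]
grip_width: 0.235
grasp_force: 99.7
```

Contact with the saddles is felt, so I'll release and retreat upwards.

>>> move_arm(
  plan=[0,0,0,0,0,0,0.03,0,0,0,0,0,0,0.06,0,0,0,0,0,0,0.07,0,0,0,0,0,0,0.07,0,0,0,0,0,-0.02,0.07,0,0,0,0,0,-0.06,0.07,0,0,0,0,0,-0.11,0.07,0,0,0,0,0,-0.16,0.07,0,0,0,0,0,-0.16,0.07,0,0,0,0,0,-0.16,0.07],
)

```text
clock: 25.22
position: [0.5982, -0.1691, 0.3623]
ee_rot: [0.974, 0.227, 0.001, 0.0]
ft_force: [-0.2, -0.4, -0.5]
grip_width: 0.823
grasp_force: 0.0
```

```bash
python3 - <<'E'
from h import *
o=manip.get_obs()
for n in('wrist','scene','top'):
  q=manip.camera(n);t=T(q,o)
  for l in('fork','rest','fork_tip','clip','axle_groove'):
    print(n,l,[(round(d['conf'],2),w(t,d['position']).round(4).tolist()) for d in manip.tip_of(q,l)[:2]])
E
```

```text
wrist fork [(0.57, [0.5981, -0.1716, 0.0378])]
wrist rest [(0.72, [0.5973, -0.1701, -0.0002])]
wrist fork_tip [(0.8, [0.7027, -0.121, 0.0419])]
wrist clip [(0.88, [0.5459, 0.2822, -0.0016]), (0.63, [0.6325, 0.1361, 0.0593])]
wrist axle_groove [(0.94, [0.6288, 0.134, 0.0539])]
scene fork [(0.95, [0.5938, -0.1737, 0.0425])]
scene rest [(0.6, [0.5024, -0.3719, 0.004]), (0.57, [0.6002, -0.1686, 0.0054])]
scene fork_tip [(0.84, [0.7065, -0.1178, 0.0463])]
scene clip [(0.68, [0.5473, 0.2865, 0.0026]), (0.44, [0.6297, 0.1358, 0.06])]
scene axle_groove [(0.58, [0.7998, -0.0033, 0.0018]), (0.52, [0.6322, 0.1335, 0.0621])]
top fork [(0.67, [0.592, -0.1755, 0.0454])]
top rest [(0.7, [0.5939, -0.171, 0.0004])]
top fork_tip [(0.52, [0.7038, -0.1187, 0.042])]
top clip [(0.63, [0.5488, 0.2839, -0.001]), (0.44, [0.6275, 0.1349, 0.06])]
top axle_groove [(0.62, [0.6293, 0.1349, 0.0608])]
```

The fork is back in its rest at the right height and aligned. The clip coincides with the axle at ledge height. Handing in.

```bash
python3 -c "
from workcell import manip
print(manip.hand_in())"
```

```text
the job is handed in; nothing more can be done
None
```

The clip snapped home in the axle groove (highest force I read was about 15 N), the fork is back in its rest and released, and the job is handed in; no verdict was returned.

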